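# Brush out the bearing housing and set its clamp screw to float

### The job

Take the long-handled bore brush out of its pot, work it up and down the full depth of the bearing housing's bore (bottom to mouth) three times, and stand it back in the pot. Then turn the clamp's thumbscrew clockwise until it seats on the housing's flange and back it off a quarter turn, so that the housing is free to find its own centre when the plate goes under the press ram. Finish there, still holding the thumbscrew at that setting, and leave the other tools and parts where they lie.

Things in the scene. Friction and masses are not known exactly. Their poses are not given: they have to be found in the camera images.
- brush: bore brush standing upright, bristles down, in its pot; 192 mm long, about 90 g (varies): round bristle head 34 mm across and 44 mm long at the bottom, 6 mm wire stem, turned wooden handle 22 mm across from 108 to 188 mm above the bottom. Origin at the centre of its bottom end (bristle tip), z along the brush towards the handle
- brush_grip (a point): point on the brush's axis in the middle of the upper handle, 160 mm above its bottom end: a good place to grip from above, from any side
- brush_pot: dark round steel pot that the brush stands in, on the table to the right of the plank (robot's view), fixed; 56 mm outside, 46 mm inside, 70 mm high on a 72 mm foot ring, its inner floor 6 mm above its underside. Origin at the centre of its underside
- fixture: steel bolster plate 130 x 200 x 16 mm on the walnut plank in front of the arbor press (fixed in this task); it carries the cast-aluminium bearing housing (a cup on a 116 mm round flange) and the steel screw clamp beside it. Origin at the centre of the plate's underside; the clamp is at its +y end
- bore_floor (a point): centre of the floor of the housing's blind bore: cup 62 mm outside, bore 50 mm across, open at the top, its rim 52 mm above this point. z points up; y points from the bore to the clamp, whose screw axis stands 47 mm away along y. The top of the clamp's arm is 60 mm above this point, the top of the thumbscrew 102 mm above it
- press_plank: walnut plank 300 x 700 x 25 mm with a green arbor press, about 340 mm high over the table with its lever, bolted to its left (+y) end and an armature standing under the ram; fixed. Origin on the table; the plank reaches from 330 mm to the right of it to 370 mm to the left, the press's front stands 115 mm to the left of it
- spade (a point): grip point of the clamp's thumbscrew, on its vertical axis. Its spade head is a flat upright plate 36 mm wide (along this point's x), 9 mm thick (along y) and 30 mm high, from 17 mm below to 13 mm above this point; the clamp arm's top lies 29 mm below. Grip it from above across its thickness. The point turns with the screw
- thumbscrew (a joint): turn of the thumbscrew, rad: 0 = seated on the flange (hard stop), grows counter-clockwise seen from above as it is backed off, to at most 4.0 (stop); a quarter turn off the seat is 1.57. It starts 0.6 to 2.2 off the seat. Thread friction about 0.06 N m holds it where it is left; it rises only 1.75 mm a turn
- bushing: bystander: plain bronze bushing, a ring 32 mm across and 32 mm high, upright on the plank; origin at the centre of its underside
- drift: bystander: brass drift punch, 120 mm long, 16 mm thick, lying on the plank beside the press; origin under its middle
- magnet_block: bystander: red-painted magnet block with bare steel ends, 79 x 30 x 32 mm, on the plank; origin at the centre of its underside
- bearing_race: bystander: steel bearing race, a ring 60 mm across and 16 mm high, lying flat on the table; origin at the centre of its underside
- wrench: bystander: spanner lying on the table on the robot's side of the plank; origin under its middle
- hammer: bystander: hammer lying on the table, right of the brush pot; origin under its middle
- screwdriver: bystander: screwdriver lying on the table beyond the brush pot; origin under its middle
Things that resemble listed ones, but are neither listed nor needed, are in the scene too. What is shaped like the brush but turquoise is not meant.

How it is judged (in metres and radians):
On the way, in this order (a step that is already met when the one before it is completed fails the run):
1. the brush is at the bottom of the bore (first stroke) (horizontal distance between brush and bore_floor below 0.013 m and z of brush in the frame of bore_floor below 0.012 m), for 0.05 s.
2. it is drawn up towards the mouth (horizontal distance between brush and bore_floor below 0.013 m and z of brush in the frame of bore_floor between 0.024 and 0.052 m), for 0.05 s.
3. down to the bottom again (second stroke) (all of step 1), for 0.05 s.
4. up again (all of step 2), for 0.05 s.
5. down to the bottom a third time (all of step 3), for 0.05 s.
6. up again (all of step 4), for 0.05 s.
7. the brush stands in its pot, let go (horizontal distance between brush and brush_pot below 0.014 m and height (world z) of brush below 0.016 m and angle between brush's own z axis and vertical below 0.3 rad and contact force between the fingers and brush below 0.1 N and linear speed of brush below 0.05 m/s), for 0.2 s.
8. the thumbscrew is turned in until it seats (value of joint thumbscrew below 0.06 rad), for 0.1 s.
At the end, for the whole second after the job is handed in: The thumbscrew, once seated (within 0.06 rad), stands 1.57 rad off its seat (within 0.3), still gripped (over 2 N). The brush stands free in its pot, foot within 14 mm of the axis and 10 mm of the floor, after three strokes from under 12 mm to over 24 mm above the bore floor (value of joint thumbscrew between 1.27 and 1.87 rad and contact force between the fingers and thumbscrew above 2 N and contact force between the fingers and brush below 0.1 N and horizontal distance between brush and brush_pot below 0.014 m and height (world z) of brush below 0.016 m and angle between brush's own z axis and vertical below 0.3 rad); the arm keeps its last pose, push and grip.
It fails at once if a bystander is moved more than 20 mm (distance of any of bushing, drift, magnet_block, bearing_race, wrench, hammer, screwdriver from where it was at the start of the episode above 0.02 m).
It also fails if it takes over 64 s, if anything falls off the work surface, if the arm or the gripper's body presses on something with over 40 N, if the wrist force passes 120 N, or if a joint passes its speed limit or range.

### The arm

A 6-joint arm with a two-finger parallel gripper is mounted at the origin on the work surface. World frame = base frame: x ahead of the robot, y to its left, z up, the work surface at z = 0. Lengths are in m, angles in degrees, forces in N, time in s.
With the tool pointing down it reaches from about 0.375 to 0.9 m from the base axis. Payload 3.1 kg.
Tool frame: the origin (TCP) lies on the centre line of the jaws, within the pads' length; the fingertips stand 22 mm ahead of it and the grasp point (between the pads) lies 3 mm ahead of it; z points along the fingers, y is the line along which they close (so a half turn about z gives the same grasp; the last joint's range is limited). The gripper opens to 87 mm and grips with 3 to 60 N. Pads are 19 mm wide; open, the fingers measure 117 mm over their backs; the gripper's body (75 mm by 190 mm) begins 51 mm behind the grasp point.
Start: joints at [60.075, 30.224, 82.088, -0, 67.689, -10.227], TCP at [0.211, 0.588, 0.245] pointing down, gripper open.
Joint ranges: [-176.69, 176.69], [-43.24, 126.21], [12.49, 139.97], [-82, 262], [0, 151.66], [-163.58, 163.58]. Speed limits (degrees/s): [159.86, 159.86, 180, 180, 180, 180].

### API

Orientations are given as a 3x3 rotation matrix whose columns are the frame's x, y, z axes.
In Python, from rig import * gives the robot as it stands.
- The arm moves only by the shell command python3 -m jog 'ROWS'. ROWS is text: rows parted by semicolons, each of 7 numbers parted by spaces: the shift along the tool's x, y, z in mm, then the turn, a rotation vector about the tool's x, y, z in rad, then the finger opening in mm, from 0 to 87. In form: tx ty tz ax ay az fingers; .... A call has 1 to 12 rows; each row shifts and turns the commanded pose from where the row before left it, along the tool's axes as they then stand; what a row does not reach is not made up. A row lasts 1/8 s, in which the tool goes at most 62.5 mm and 10.7 degrees, less where a joint would pass 70% of its speed; a pose out of reach is approached as far as the arm can. A call with a gripper value outside its range is refused whole. The fingers move at their own pace and stop on an object; the grip force is fixed at half the most. Time passes only in rows, so rows that do not move let the fingers close. It gives the time, the measured TCP pose, the force, the opening and the grip force at its end, in the units of the state.
- read_state(): the state, without advancing time (a new reading comes with each control period).
- capture(name): name is "side" or "top"; returns a dict with "color" (400x640x3 uint8, red, green, blue), "camera_matrix" (3x3 intrinsics, pixels), "R" (3x3) and "t" (3): a world point X has camera coordinates R X + t. Camera axes: x right, y down, z forward; pixel columns grow to the right and rows downward; lengths in m; the calibration is good to about 2 mm. A picture is of the moment at which its call begins. There is no depth.
- hand_in(): hands the job in; it is judged then, once.
Trained networks look in the newest picture that a camera, given by its name, has taken for a name from the list of things; names that differ only in an ending like _2 or _b are one class to them, and where a whole thing is asked for, a point or a joint stands for the part that bears it (a point fixed in the world has none). Each returns a list of dicts, best first, with "conf" (0 to 1); they miss things now and then, are a little off and sometimes report something else, mostly with a low value. They report only what shows in the picture. A call takes as long as a camera call. They do not tell look-alikes from the thing itself.
- find_in(camera, target): "at" ([x, y, z] in m, in world coordinates, good to about 4 mm: the middle of the surface that is visible of it).
- trace(camera, target): "pixels" (400x640 bool, what is visible of it).
- place_of(camera, target): "at" ([x, y, z] in m, in world coordinates, good to about 4 mm: a listed point, or the origin of a listed thing).
The state is a dict: "time_s": time; "joint_positions": joint angles; "qvel": joint speeds; "tau": joint torques, N m; "position": TCP position; "tcp_rot": TCP orientation; "force": force on the tool from outside, world axes, zero at the start; "moment": the same for the moment, N m; "opening": opening from 0.0 (shut) to 1.0 (fully open); "grasp_force": force on a finger pad.
Only numpy, scipy, OpenCV 4.12 (cv2) and the standard library are available. Lean on these libraries where they do the work, as an engineer would, in place of code of your own. Each camera call takes 0.05 s, during which the arm holds its last target. There are 200 camera calls.

## Working session

There is one attempt and no reset: what is moved stays moved. The work goes in short steps, Python scripts to look and compute and a shell command to move; the robot and the scene stay as the last step left them, time stands still between calls to the robot, and variables do not carry over. Pictures are saved under pics/ and viewed, at most 10 in all, crops included, and the job is handed in when it is done.

```bash
ls; mkdir -p pics
python3 - <<'E'
from rig import *
import cv2,numpy as np
s=read_state();print(s['position'],s['tcp_rot'],s['opening'],s['time_s'])
for c in("side","top"):
    d=capture(c);cv2.imwrite(f'pics/{c}0.png',d['color'][:,:,::-1])
    print(c,(-d['R'].T@d['t']).round(3),d['camera_matrix'][0,0])
    for n in("brush","brush_pot","bore_floor","spade","brush_grip","fixture","bushing","magnet_block","press_plank","hammer","screwdriver","bearing_race","wrench"):
        print(n,[(np.round(r['at'],3).tolist(),round(r['conf'],2)) for r in place_of(c,n)][:3])
E
```

```text
pics
[0.21031271 0.58783781 0.24358488] [[-9.41475871e-01  3.37078713e-01 -1.06086467e-03]
 [ 3.37080175e-01  9.41474122e-01 -1.85274979e-03]
 [ 3.74254122e-04 -2.10191567e-03 -9.99997721e-01]] 0.9971636987563525 0.0
side [0.392 0.714 0.856] 366.3454817166961
brush [([0.555, -0.374, -0.006], 0.82), ([0.384, -0.274, -0.002], 0.73), ([0.607, -0.326, -0.0], 0.69)]
brush_pot [([0.498, -0.275, 0.003], 0.83)]
bore_floor [([0.604, -0.013, 0.05], 0.83)]
spade [([0.597, 0.035, 0.138], 0.52)]
brush_grip [([0.5, -0.277, 0.169], 0.73), ([0.553, -0.371, 0.161], 0.7), ([0.611, -0.328, 0.162], 0.6)]
fixture [([0.597, 0.021, 0.024], 0.71)]
bushing [([0.507, 0.278, 0.027], 0.74)]
magnet_block [([0.693, 0.258, 0.026], 0.66), ([0.591, 0.205, 0.003], 0.56)]
press_plank [([0.586, 0.207, 0.005], 0.55)]
hammer [([0.499, -0.277, 0.17], 0.54)]
screwdriver [([0.715, -0.263, 0.003], 0.81)]
bearing_race [([0.341, -0.192, -0.002], 0.74)]
wrench [([0.314, 0.241, -0.004], 0.78), ([0.497, -0.276, 0.0], 0.2)]
top [0.279 0.013 1.467] 436.44353765088755
brush [([0.606, -0.327, -0.002], 0.73), ([0.555, -0.372, -0.0], 0.69), ([0.386, -0.276, -0.0], 0.69)]
brush_pot [([0.6, 0.016, 0.026], 0.66), ([0.341, -0.189, -0.005], 0.57), ([0.502, -0.275, -0.002], 0.55)]
bore_floor [([0.599, -0.012, 0.054], 0.75)]
spade [([0.6, 0.032, 0.138], 0.54)]
brush_grip [([0.593, 0.206, 0.0], 0.75), ([0.606, -0.325, 0.162], 0.7), ([0.501, -0.272, 0.168], 0.69)]
fixture [([0.599, 0.018, 0.028], 0.82)]
bushing [([0.508, 0.278, 0.027], 0.38), ([0.6, -0.45, -0.003], 0.22)]
magnet_block [([0.687, 0.26, 0.023], 0.52)]
press_plank [([0.593, 0.209, 0.001], 0.91), ([0.688, 0.261, 0.022], 0.21)]
hammer [([0.599, -0.452, -0.001], 0.68), ([0.506, 0.279, 0.025], 0.16)]
screwdriver [([0.722, -0.262, -0.002], 0.57)]
bearing_race [([0.342, -0.189, -0.003], 0.7)]
wrench [([0.315, 0.242, -0.002], 0.9)]
```

View pics/side0.png

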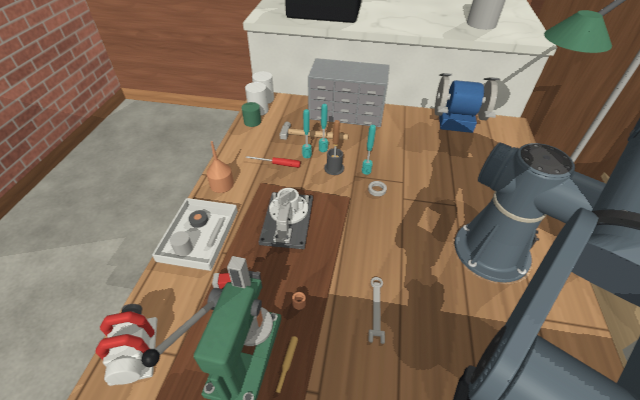

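View pics/top0.png

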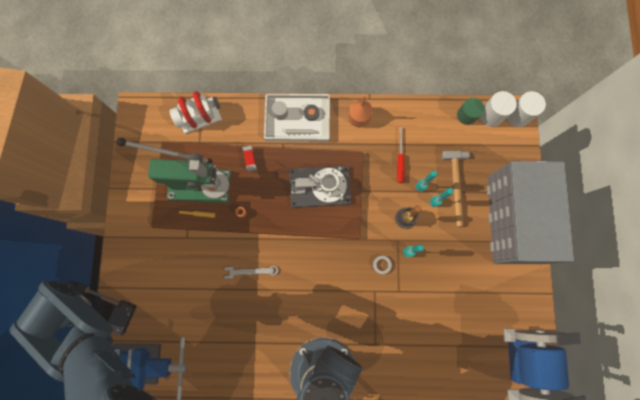

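```bash
cat > h.py <<'E'
from rig import *
import cv2,numpy as np
def proj(d,X):
    c=d['R']@np.array(X)+d['t'];p=d['camera_matrix']@c;return p[:2]/p[2]
def ray(d,uv):
    r=d['R'].T@np.linalg.inv(d['camera_matrix'])@[uv[0],uv[1],1];return -d['R'].T@d['t'],r
def atz(d,uv,z):
    o,r=ray(d,uv);return o+r*(z-o[2])/r[2]
def avg(n,cams=("side","top"),near=None,k=6):
    out={}
    for c in cams:
        L=[]
        for _ in range(k):
            capture(c)
            for r in place_of(c,n):
                if near is None or np.linalg.norm(np.array(r['at'])[:2]-near)<.04: L.append(r['at']);break
        out[c]=(np.round(np.median(L,0),4).tolist(),len(L)) if L else None
    return out
E
python3 - <<'E'
from h import *
s,t=capture("side"),capture("top")
def crop(d,u,v,w,h):return cv2.resize(d['color'][v:v+h,u:u+w,::-1],(400,300),interpolation=cv2.INTER_CUBIC)
A=np.hstack([crop(s,255,175,80,60),crop(t,285,155,80,60)]);B=np.hstack([crop(s,280,95,120,90),crop(t,380,155,100,75)])
cv2.imwrite('pics/c1.png',np.vstack([A,B]))
for c in("side","top"):
  d=s if c=="side" else t
  for n in("spade","brush"):
    for r in trace(c,n)[:3]:
        m=r['pixels'];v,u=np.nonzero(m);print(c,n,r['conf'],m.sum(),u.mean(),v.mean(),u.min(),u.max(),v.min(),v.max())
  print(proj(d,[.6,.034,.139]),proj(d,[.6,.034,.152]),proj(d,[.501,-.275,.194]),proj(d,[.601,-.0125,.104]))
print(avg("bore_floor"),avg("spade"),avg("brush_pot",near=[.5,-.275]),avg("brush_grip",near=[.5,-.275]),sep='\n')
E
```

```text
side spade 0.61 129 284.51937984496124 198.15503875968992 279 290 191 205
side brush 0.64 233 323.84978540772534 129.08583690987123 319 327 105 151
side brush 0.56 216 306.50925925925924 132.74537037037038 303 310 109 156
side brush 0.5 129 336.28682170542635 132.70542635658916 334 339 121 155
[283.16449573 197.58678408] [282.90220717 194.22880791] [335.81531236 121.67325632] [287.3388485  194.79795865]
top spade 0.52 36 313.9166666666667 178.38888888888889 310 318 175 181
top brush 0.75 176 412.90909090909093 249.6534090909091 404 423 244 256
top brush 0.73 192 440.15625 197.27604166666666 430 452 188 206
top brush 0.49 116 410.11206896551727 213.9655172413793 403 419 207 220
[313.87480546 178.55106962] [313.82215925 177.56537937] [417.8174544  207.83703061] [328.5185549 180.9564292]
{'side': ([0.6018, -0.0121, 0.0524], 6), 'top': ([0.6015, -0.013, 0.056], 5)}
{'side': ([0.599, 0.036, 0.1403], 6), 'top': ([0.601, 0.0329, 0.1376], 6)}
{'side': ([0.4988, -0.2749, 0.0026], 6), 'top': ([0.4996, -0.275, 0.0003], 6)}
{'side': ([0.4984, -0.2766, 0.1696], 6), 'top': ([0.5024, -0.274, 0.1692], 6)}
```

View pics/c1.png

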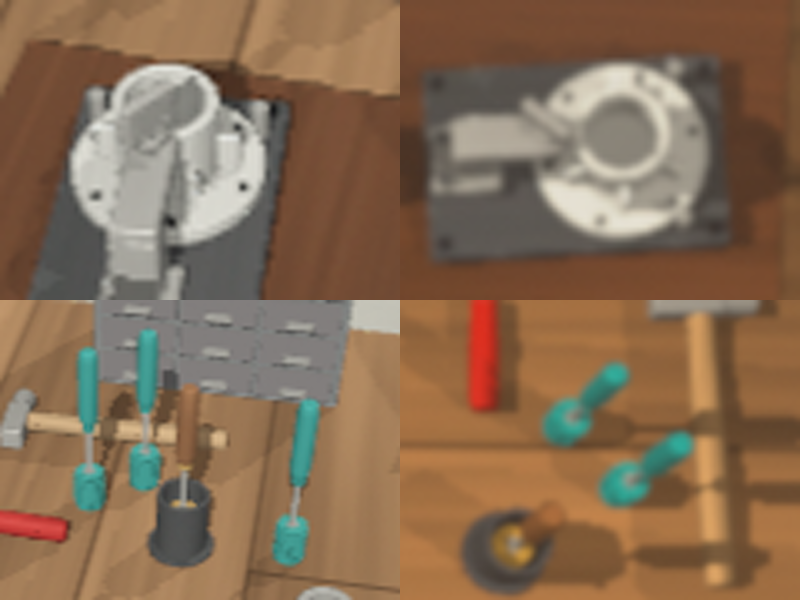

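Brown-handled brush in the pot at side (335,140)/top (410,214) fits the description; the turquoise ones (side 307,135; 324,125; 370,150) are not meant. The spade lies diagonal, side (284,198)/top (314,178).

```bash
python3 -m jog '0 0 -40 0 0 -0.172 87;0 0 -40 0 0 -0.172 87;-25 -48 0 0 0 0 87;-25 -48 0 0 0 0 87;-25 -48 0 0 0 0 87;-25 -48 0 0 0 0 87;-25 -48 0 0 0 0 87;-25 -48 0 0 0 0 87;-10 -50 0 0 0 0 87;-10 -50 0 0 0 0 87;-10 -50 0 0 0 0 87;-10 -50 0 0 0 0 87'; python3 -m jog '-10 -50 0 0 0 0 87;-10 -50 0 0 0 0 87;-13 -45 0 0 0 0 87;-13 -45 0 0 0 0 87;-13 -45 0 0 0 0 87;-13 -45 0 0 0 0 87;-13 -45 0 0 0 0 87;-13 -45 0 0 0 0 87;0 0 0 0 0 0 87;0 0 0 0 0 0 87'; python3 -c "
from rig import *
s=read_state();print(s['joint_positions'],s['tcp_rot'],s['position'])"
```

```text
time_s: 8.0
position: [0.401, 0.0989, 0.3249]
tcp_rot: [[-1.0, -0.0, 0.001], [-0.0, 1.0, 0.0], [-0.001, 0.0, -1.0]]
force: [0.4, -0.2, -0.6]
opening: 0.999
grasp_force: 0.0
time_s: 9.25
position: [0.4983, -0.2688, 0.3242]
tcp_rot: [[-1.0, 0.0, -0.001], [0.0, 1.0, 0.002], [0.001, 0.002, -1.0]]
force: [0.7, 0.0, 1.6]
opening: 1.005
grasp_force: 0.0
[-3.96683778e+01  2.08766118e+01  8.48450080e+01  2.92999860e-02
  7.43804002e+01 -1.29668270e+02] [[-9.99999432e-01  1.40810088e-04 -1.05620151e-03]
 [ 1.39209116e-04  9.99998842e-01  1.51570261e-03]
 [ 1.05641372e-03  1.51555472e-03 -9.99998294e-01]] [ 0.49828252 -0.26883412  0.32416835]
```

```bash
python3 -m jog '-2 -6 35 0 0 0 87;0 0 50 0 0 0 87;0 0 50 0 0 0 87;0 0 20 0 0 0 87;0 0 0 0 0 0 87;0 0 0 0 0 0 0;0 0 0 0 0 0 0;0 0 0 0 0 0 0;0 0 0 0 0 0 0;0 0 0 0 0 0 0'
```

```text
time_s: 10.5
position: [0.5008, -0.2756, 0.1698]
tcp_rot: [[-1.0, -0.0, 0.0], [-0.0, 1.0, -0.0], [-0.0, -0.0, -1.0]]
force: [-0.4, -1.1, -0.7]
opening: 0.515
grasp_force: 0.0
```

```bash
python3 -m jog '0 0 0 0 0 0 0;0 0 0 0 0 0 0;0 0 0 0 0 0 0;0 0 0 0 0 0 0;0 0 0 0 0 0 0'
```

```text
time_s: 11.12
position: [0.5007, -0.2755, 0.1694]
tcp_rot: [[-1.0, -0.0, -0.0], [-0.0, 1.0, 0.0], [0.0, 0.0, -1.0]]
force: [-0.2, -0.2, -1.3]
opening: 0.244
grasp_force: 30.0
```

```bash
python3 -m jog '0 0 -40 0 0 0 0;0 0 -55 0 0 0 0;0 0 -55 0 0 0 0;-17 44 0 0 0 0 0;-17 44 0 0 0 0 0;-17 44 0 0 0 0 0;-17 44 0 0 0 0 0;-17 44 0 0 0 0 0;-16 43 0 0 0 0 0;0 0 0 0 0 0 0;0 0 0 0 0 0 0'
python3 - <<'E'
from h import *
for c in("side","top"):
    d=capture(c);cv2.imwrite(f'pics/{c}1.png',d['color'][:,:,::-1])
    if c=="side":D=d
    for n in("brush","brush_grip","bore_floor"):
        print(c,n,[(np.round(r['at'],4).tolist(),round(r['conf'],2)) for r in place_of(c,n) if abs(r['at'][1])<.1][:2])
s=read_state();p=s['position'];print(p)
print(proj(D,p+[0,0,-.1634]),proj(D,[.6015,-.0125,.105]))
cv2.imwrite('pics/c2.png',cv2.resize(D['color'][110:230,220:380,::-1],(800,600),interpolation=cv2.INTER_CUBIC))
E
```

```text
time_s: 12.5
position: [0.6013, -0.0127, 0.3192]
tcp_rot: [[-1.0, -0.001, -0.001], [-0.001, 1.0, -0.001], [0.001, -0.001, -1.0]]
force: [0.7, -0.7, -1.6]
opening: 0.248
grasp_force: 30.0
side brush [([0.598, -0.0166, 0.1617], 0.57), ([0.5985, 0.0172, 0.0249], 0.22)]
side brush_grip [([0.5985, -0.0151, 0.3184], 0.7)]
side bore_floor [([0.6047, -0.0105, 0.0534], 0.87)]
top brush []
top brush_grip []
top bore_floor []
[ 0.60164502 -0.01322889  0.31960298]
[286.30466743 181.38784001] [287.15456577 194.53083209]
```

View pics/c2.png

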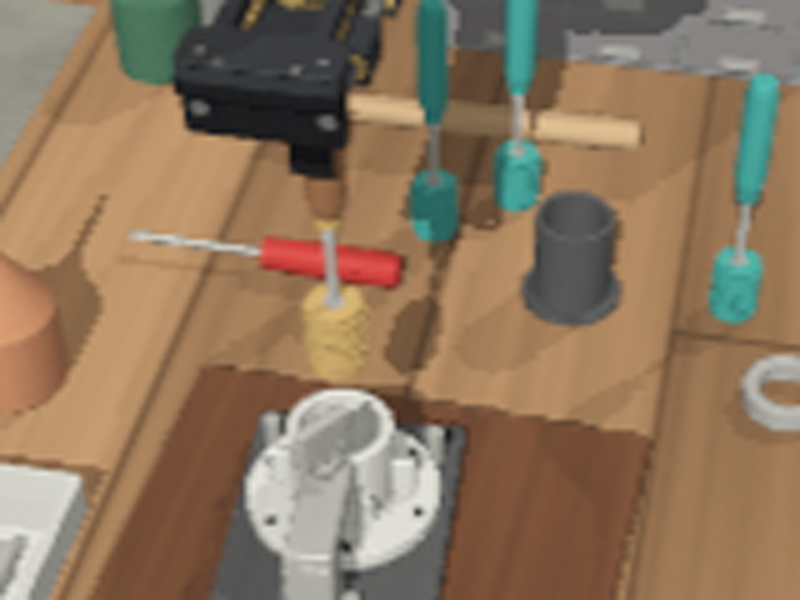

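The picture shows the brush upright in the fingers, bristle bottom at (287,185), above the bore mouth (287,195). Descending.

```bash
python3 -m jog '0 0 40 0 0 0 0;0 0 30 0 0 0 0;0 0 22 0 0 0 0;0 0 5 0 0 0 0;0 0 0 0 0 0 0;0 0 0 0 0 0 0'
```

```text
time_s: 13.65
position: [0.6026, -0.0127, 0.2239]
tcp_rot: [[-1.0, -0.0, 0.003], [-0.0, 1.0, -0.001], [-0.003, -0.001, -1.0]]
force: [0.7, -0.1, -1.7]
opening: 0.248
grasp_force: 30.0
```

```bash
python3 -m jog '0 0 2 0 0 0 0;0 0 2 0 0 0 0;0 0 0 0 0 0 0'; python3 -m jog '0 0 2 0 0 0 0;0 0 0 0 0 0 0'
```

```text
time_s: 14.02
position: [0.6016, -0.0124, 0.2185]
tcp_rot: [[-1.0, -0.0, -0.0], [-0.0, 1.0, 0.0], [0.0, 0.0, -1.0]]
force: [0.2, 0.6, -0.4]
opening: 0.247
grasp_force: 30.0
time_s: 14.28
position: [0.6017, -0.0125, 0.2164]
tcp_rot: [[-1.0, -0.0, -0.0], [-0.0, 1.0, 0.0], [0.0, 0.0, -1.0]]
force: [0.4, 0.1, -2.0]
opening: 0.246
grasp_force: 30.0
```

```bash
python3 -m jog '0 0 -36 0 0 0 0;0 0 0 0 0 0 0;0 0 0 0 0 0 0;0 0 35 0 0 0 0;0 0 0 0 0 0 0;0 0 0 0 0 0 0;0 0 -35 0 0 0 0;0 0 0 0 0 0 0;0 0 0 0 0 0 0;0 0 35 0 0 0 0;0 0 0 0 0 0 0;0 0 0 0 0 0 0'; python3 -m jog '0 0 -35 0 0 0 0;0 0 0 0 0 0 0;0 0 0 0 0 0 0'
```

```text
time_s: 15.78
position: [0.6013, -0.0124, 0.2172]
tcp_rot: [[-1.0, -0.0, -0.002], [-0.0, 1.0, 0.0], [0.002, 0.0, -1.0]]
force: [-0.3, -0.6, -1.0]
opening: 0.246
grasp_force: 30.0
time_s: 16.15
position: [0.6014, -0.0124, 0.2526]
tcp_rot: [[-1.0, -0.0, -0.0], [-0.0, 1.0, 0.0], [0.0, 0.0, -1.0]]
force: [-0.1, 0.3, -1.3]
opening: 0.245
grasp_force: 30.0
```

```bash
python3 -m jog '0 0 -35 0 0 0 0;0 0 -32 0 0 0 0;17 -44 0 0 0 0 0;17 -44 0 0 0 0 0;17 -44 0 0 0 0 0;17 -44 0 0 0 0 0;17 -44 0 0 0 0 0;16 -43 0 0 0 0 0;0 0 0 0 0 0 0;0 0 0 0 0 0 0;0 0 30 0 0 0 0;0 0 0 0 0 0 0'
python3 - <<'E'
from h import *
d=capture("side")
for n in("brush","brush_grip","brush_pot"):
    print(n,[(np.round(r['at'],4).tolist(),round(r['conf'],2)) for r in place_of("side",n) if np.hypot(r['at'][0]-.5,r['at'][1]+.275)<.06][:2])
cv2.imwrite('pics/c3.png',cv2.resize(d['color'][95:185,280:400,::-1],(640,480),interpolation=cv2.INTER_CUBIC))
E
```

```text
time_s: 17.65
position: [0.4997, -0.2729, 0.2872]
tcp_rot: [[-1.0, -0.002, -0.005], [-0.002, 1.0, 0.005], [0.005, 0.005, -1.0]]
force: [0.1, 0.0, -0.2]
opening: 0.249
grasp_force: 30.0
brush [([0.502, -0.2747, 0.1304], 0.72)]
brush_grip [([0.4996, -0.2765, 0.2878], 0.79)]
brush_pot [([0.4986, -0.276, 0.0005], 0.64)]
```

View pics/c3.png

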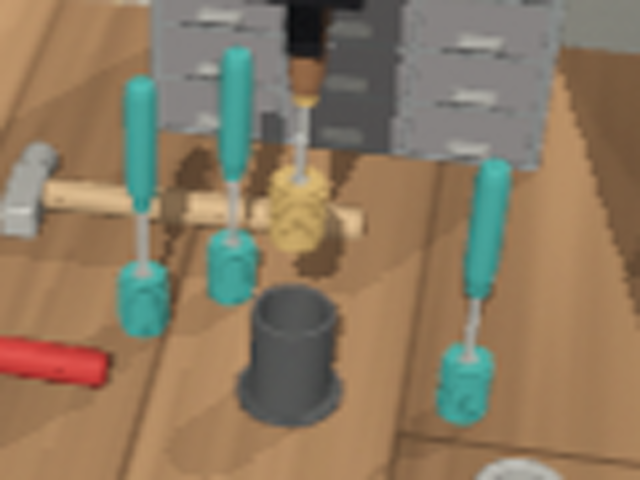

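Brush upright over the pot: bristle bottom at crop (298,245), pot mouth (294,310); lines up.

```bash
python3 -m jog '0 0 40 0 0 0 0;0 0 40 0 0 0 0;0 0 30 0 0 0 0;0 0 0 0 0 0 0;0 0 0 0 0 0 0'; python3 -m jog '0 0 4 0 0 0 0;0 0 3 0 0 0 0;0 0 0 0 0 0 0'
```

```text
time_s: 18.48
position: [0.5042, -0.2774, 0.1833]
tcp_rot: [[-1.0, -0.0, 0.009], [-0.0, 1.0, -0.006], [-0.009, -0.006, -1.0]]
force: [0.8, 0.1, 8.0]
opening: 0.235
grasp_force: 30.3
time_s: 18.85
position: [0.5016, -0.2759, 0.174]
tcp_rot: [[-1.0, -0.001, 0.002], [-0.001, 1.0, -0.002], [-0.002, -0.002, -1.0]]
force: [0.1, 0.2, -1.3]
opening: 0.235
grasp_force: 30.2
```

```bash
python3 -m jog '0 0 3 0 0 0 0;0 0 0 0 0 0 0;0 0 0 0 0 0 0'
python3 - <<'E'
from h import *
s=read_state();print(s['position'],s['force'])
capture("side")
for n in("brush","brush_grip"):
    print(n,[(np.round(r['at'],4).tolist(),round(r['conf'],2)) for r in place_of("side",n) if np.hypot(r['at'][0]-.5,r['at'][1]+.275)<.06][:2])
E
```

```text
time_s: 19.23
position: [0.5007, -0.2754, 0.169]
tcp_rot: [[-1.0, -0.0, -0.001], [-0.0, 1.0, 0.001], [0.001, 0.001, -1.0]]
force: [0.7, -0.5, -1.5]
opening: 0.234
grasp_force: 30.2
[ 0.50066905 -0.27543677  0.16904752] [ 0.65668238 -0.47098413 -1.51233334]
brush [([0.5012, -0.2739, 0.0597], 0.49)]
brush_grip []
```

```bash
python3 -m jog '0 0 0 0 0 0 87;0 0 0 0 0 0 87;0 0 0 0 0 0 87;0 0 0 0 0 0 87;0 0 0 0 0 0 87;0 0 0 0 0 0 87;0 0 -30 0 0 0 87;0 0 -50 0 0 0 87;0 0 -50 0 0 0 87;0 0 -20 0 0 0 87;-15 45 0 0 0 0 87;-15 45 0 0 0 0 87'
python3 - <<'E'
from h import *
for c in("side","top"):
    d=capture(c)
    if c=="side": D=d
    for n in("brush","brush_grip"):
        print(c,n,[(np.round(r['at'],4).tolist(),round(r['conf'],2)) for r in place_of(c,n) if np.hypot(r['at'][0]-.5,r['at'][1]+.275)<.06][:2])
cv2.imwrite('pics/c4.png',cv2.resize(np.hstack([D['color'][105:185,290:390,::-1],d['color'][175:255,370:470,::-1]]),(800,320),interpolation=cv2.INTER_CUBIC))
# spade orientation
for k in range(3):
  for c in("top","side"):
    d=capture(c)
    for r in trace(c,"spade")[:1]:
        v,u=np.nonzero(r['pixels']);P=np.c_[u,v].astype(float)
        W=np.array([atz(d,p,.152 if c=="top" else .139)[:2] for p in P]);C=W.mean(0);e,V=np.linalg.eigh(np.cov((W-C).T))
        print(c,len(W),C.round(4),np.degrees(np.arctan2(V[1,1],V[0,1])),np.sqrt(e)*1000)
E
```

```text
time_s: 20.88
position: [0.531, -0.1851, 0.3201]
tcp_rot: [[-1.0, 0.002, 0.001], [0.002, 1.0, -0.0], [-0.001, -0.0, -1.0]]
force: [-0.0, -0.5, -0.1]
opening: 0.998
grasp_force: 0.0
side brush [([0.4981, -0.2791, 0.0112], 0.63)]
side brush_grip [([0.5118, -0.2825, 0.1713], 0.65)]
top brush []
top brush_grip []
top 48 [0.5943 0.032 ] 51.729380970665396 [4.31770933 9.25809399]
side 134 [0.5958 0.0343] 91.30281013418652 [ 8.07147322 14.27505571]
side 101 [0.5968 0.034 ] 89.02683838444644 [ 7.12525942 12.29250133]
top 57 [0.5956 0.0327] 50.070711890285615 [4.7039882  9.92889838]
side 144 [0.5955 0.0349] 89.57106225483268 [ 8.74622361 14.09621471]
```

View pics/c4.png

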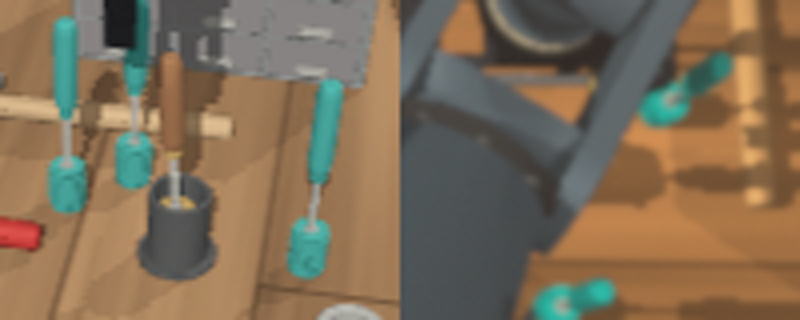

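Brush stands in its pot, side crop (172,200). Now fit the spade's yaw and axis.

Run:
```python
from h import *
from scipy.optimize import differential_evolution as de
D={};M={}
for c in("top","side"):
    acc=0;n=0
    for k in range(4):
        D[c]=capture(c)
        r=trace(c,"spade")
        if r: acc=acc+r[0]['pixels'].astype(float);n+=1
    M[c]=acc/n;print(c,n,(M[c]>.5).sum())
S=4
def sil(c,x,y,z,th):
    e=np.array([np.cos(th),np.sin(th),0]);f=np.array([-e[1],e[0],0])
    P=[proj(D[c],np.array([x,y,z])+a*.018*e+b*.0045*f+[0,0,h]) for a in(-1,1) for b in(-1,1) for h in(-.017,.013)]
    m=np.zeros((400*S,640*S),np.uint8);cv2.fillConvexPoly(m,cv2.convexHull(((np.array(P)+.5)*S).astype(np.int32)),1)
    v0,v1,u0,u1=150,230,250,350
    return m[v0*S:v1*S,u0*S:u1*S].reshape(80,S,100,S).mean((1,3)),M[c][v0:v1,u0:u1]
def cost(p,cs):
    t=0
    for c in cs:
        a,b=sil(c,p[0],p[1],.1405,p[2]);t+=1-np.minimum(a,b).sum()/np.maximum(a,b).sum()
    return t
for cs in(("top",),("side",),("top","side")):
    r=de(cost,[(.585,.615),(.02,.05),(0,np.pi)],args=(cs,),seed=1,maxiter=25,popsize=10,polish=False)
    print(cs,r.x[:2].round(4),np.degrees(r.x[2]).round(1),round(r.fun,3))
t=D["top"];s=D["side"]
cv2.imwrite('pics/c5.png',np.hstack([cv2.resize(t['color'][160:200,290:340,::-1],(400,320),interpolation=cv2.INTER_CUBIC),cv2.resize(s['color'][180:220,260:310,::-1],(400,320),interpolation=cv2.INTER_CUBIC)]))
```

```text
top 3 46
side 2 107
('top',) [0.5981 0.033 ] 54.4 0.281
('side',) [0.5966 0.0343] 61.5 0.19
('top', 'side') [0.597  0.0314] 55.2 0.525
```

View pics/c5.png

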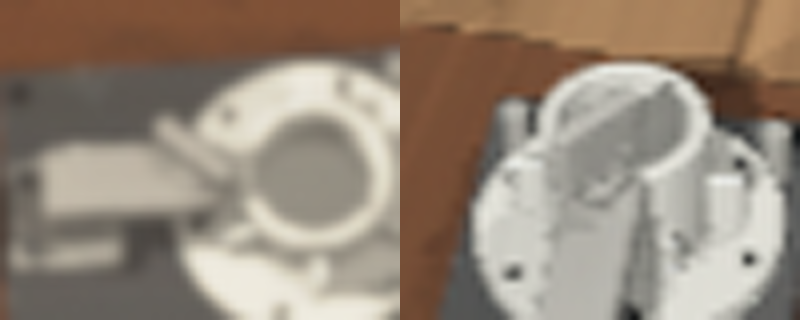

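```bash
python3 -m jog '-17 55 0 0 0 0 87;-17 55 0 0 0 0 87;-17 55 0 0 0 0 87;-17 54 0 0 0 0 87;0 0 20 0 0 -0.157 87;0 0 20 0 0 -0.157 87;0 0 20 0 0 -0.157 87;0 0 20 0 0 -0.157 87;0 0 20 0 0 -0.157 87;0 0 0 0 0 -0.157 87;0 0 0 0 0 0 87;0 0 0 0 0 0 87'; python3 -c "
from rig import *
import numpy as np
s=read_state();print(s['joint_positions'],s['position'],np.degrees(np.arctan2(s['tcp_rot'][1][1],s['tcp_rot'][0][1])))"
```

```text
time_s: 24.08
position: [0.599, 0.0335, 0.2199]
tcp_rot: [[-0.59, -0.807, 0.001], [-0.807, 0.59, -0.0], [-0.0, -0.001, -1.0]]
force: [0.5, -0.9, 0.3]
opening: 1.004
grasp_force: 0.0
[-7.46580818e+00  2.99096535e+01  8.72975877e+01  2.48571208e-03
  6.27520059e+01 -1.51319303e+02] [0.59901828 0.03346145 0.21985887] 143.85235090548062
```

```bash
python3 -m jog '0 0 40 0 0 0 87;0 0 25 0 0 0 87;0 0 10 0 0 0 87;0 0 0 0 0 0 50;0 0 0 0 0 0 30;0 0 0 0 0 0 25;0 0 0 0 0 0 0;0 0 0 0 0 0 0;0 0 0 0 0 0 0;0 0 0 0 0 0 0;0 0 0 0 0 0 0;0 0 0 0 0 0 0'; python3 -m jog '0 0 0 0 0 0 0;0 0 0 0 0 0 0'; python3 -c "
from rig import *
s=read_state();print(s['moment'],s['force'])"
```

```text
time_s: 25.58
position: [0.5982, 0.0339, 0.1445]
tcp_rot: [[-0.588, -0.809, -0.001], [-0.809, 0.588, 0.001], [0.0, 0.001, -1.0]]
force: [-1.8, 1.4, 1.0]
opening: 0.182
grasp_force: 30.0
time_s: 25.82
position: [0.5983, 0.0337, 0.1445]
tcp_rot: [[-0.588, -0.809, -0.001], [-0.809, 0.588, 0.0], [0.0, 0.001, -1.0]]
force: [-1.5, 1.7, 1.0]
opening: 0.173
grasp_force: 30.0
[0.33666626 0.43495097 0.03864112] [-1.45062394  1.73037654  1.02957672]
```

```bash
python3 -m jog '0 0 0 0 0 0 0;0 0 0 0 0 0 0;0 0 0 0 0 0 0;0 0 0 0 0 0 0'
python3 - <<'E'
from h import *
s=read_state();print(s['moment'],s['force'])
d=capture("side");t=capture("top")
cv2.imwrite('pics/c6.png',np.hstack([cv2.resize(d['color'][170:220,250:320,::-1],(560,400),interpolation=cv2.INTER_CUBIC),cv2.resize(t['color'][165:195,300:328,::-1],(240,400))]))
E
```

```text
time_s: 26.32
position: [0.5985, 0.0336, 0.1445]
tcp_rot: [[-0.588, -0.809, -0.001], [-0.809, 0.588, 0.0], [0.0, 0.001, -1.0]]
force: [-2.1, 1.2, 1.9]
opening: 0.173
grasp_force: 30.0
[ 0.4151465   0.54399017 -0.011862  ] [-2.07563457  1.24846237  1.87860017]
```

View pics/c6.png

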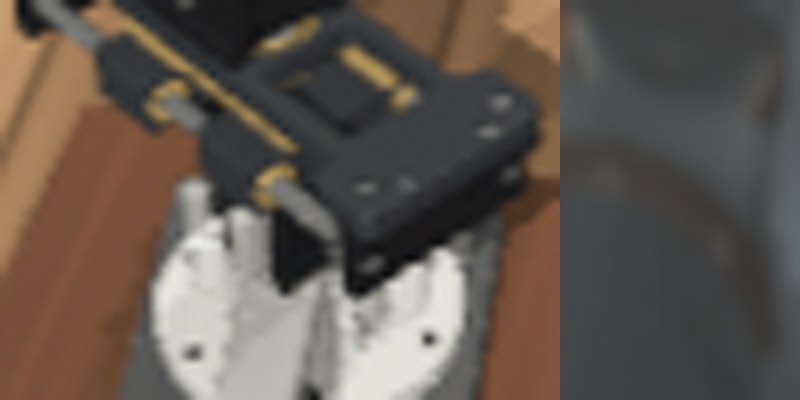

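The gripper encloses the spade, but 15 mm opening is too wide for a 9 mm plate; the tips probably catch the collar below it. Regrip 6 mm higher.

```bash
python3 -m jog '0 0 0 0 0 0 35;0 0 0 0 0 0 35;0 0 0 0 0 0 35;0 0 -6 0 0 0 35;0 0 0 0 0 0 35;0 0 0 0 0 0 0;0 0 0 0 0 0 0;0 0 0 0 0 0 0;0 0 0 0 0 0 0;0 0 0 0 0 0 0;0 0 0 0 0 0 0'; python3 -c "
from rig import *
s=read_state();print(s['moment'],s['force'])"
```

```text
time_s: 27.8
position: [0.5982, 0.0338, 0.1504]
tcp_rot: [[-0.588, -0.809, -0.001], [-0.809, 0.588, 0.001], [0.0, 0.001, -1.0]]
force: [-2.2, 1.4, 0.9]
opening: 0.105
grasp_force: 30.0
[ 0.43444421  0.40536973 -0.01590793] [-2.23899508  1.35005299  0.93453997]
```

```bash
cat > m.sh <<'E'
python3 -c "
from rig import *
import numpy as np
s=read_state();R=s['tcp_rot'];print('M',np.round(s['moment'],3),'F',np.round(s['force'],1),'yaw',round(np.degrees(np.arctan2(R[1][1],R[0][1])),2),'j6',round(s['joint_positions'][5],1),'g',s['opening'],s['grasp_force'],s['time_s'])"
E
python3 -m jog '0 0 0 0 0 0.12 0;0 0 0 0 0 0.12 0;0 0 0 0 0 0.12 0;0 0 0 0 0 0.12 0;0 0 0 0 0 0 0' >/dev/null; sh m.sh; python3 -m jog '0 0 0 0 0 0.1 0;0 0 0 0 0 0.1 0;0 0 0 0 0 0 0;0 0 0 0 0 0 0'>/dev/null; sh m.sh
```

```text
M [ 0.41   0.432 -0.024] F [-1.7  1.8  0.7] yaw 116.55 j6 -124.0 g 0.09779590314542055 29.98487463220954 28.425
M [ 0.496  0.553 -0.054] F [-2.3  2.1 -0.2] yaw 105.14 j6 -112.6 g 0.10001143579534073 29.98449877544772 28.925
```

```bash
for i in 1; do python3 -m jog '0 0 0 0 0 0.08 0;0 0 0 0 0 0.08 0;0 0 0 0 0 0 0'>/dev/null; sh m.sh; python3 -m jog '0 0 0 0 0 0.08 0;0 0 0 0 0 0.08 0;0 0 0 0 0 0 0'>/dev/null; sh m.sh; done
```

```text
M [ 0.531  0.564 -0.062] F [-2.2  2.5 -0.2] yaw 95.97 j6 -103.4 g 0.10146221343253557 29.984888217877597 29.3
M [0.427 0.428 0.617] F [-1.5  0.5 -1.8] yaw 86.97 j6 -94.4 g 0.11139651565865047 31.401678847469157 29.675
```

```bash
python3 -m jog '0 0 0 0 0 0.03 0;0 0 0 0 0 0 0;0 0 0 0 0 0 0'>/dev/null; sh m.sh; python3 -m jog '0 0 0 0 0 0.03 0;0 0 0 0 0 0 0;0 0 0 0 0 0 0'>/dev/null; sh m.sh
```

```text
M [0.467 0.376 0.737] F [-2.   2.  -2.2] yaw 85.03 j6 -92.5 g 0.11625239910211961 33.085164509830065 30.05
M [0.376 0.45  0.837] F [-3.1  1.9 -2.3] yaw 83.26 j6 -90.7 g 0.12153828185081067 33.759862727019936 30.425
```

```bash
python3 -m jog '0 0 0 0 0 -0.06 0;0 0 0 0 0 -0.05 0;0 0 0 0 0 0 0'>/dev/null; sh m.sh; python3 -m jog '0 0 0 0 0 0 60;0 0 0 0 0 0 60;0 0 0 0 0 0 60;0 0 0 0 0 0 60;0 0 0 0 0 0 60;0 0 -30 0 0 0 60;0 0 0 0 0 0.185 60;0 0 0 0 0 0.185 60;0 0 0 0 0 0.185 60;0 0 0 0 0 0.185 60;0 0 0 0 0 0.185 60;0 0 0 0 0 0.185 60'>/dev/null; sh m.sh;  python3 -m jog '0 0 0 0 0 0.185 60;0 0 0 0 0 0.185 60;0 0 0 0 0 0.185 60;0 0 0 0 0 0.185 60;0 0 0 0 0 0.185 60;0 0 0 0 0 0.185 60;0 0 0 0 0 0.185 60;0 0 0 0 0 0.185 60;0 0 0 0 0 0.185 60;0 0 0 0 0 0.185 60;0 0 0 0 0 0.182 60;0 0 0 0 0 0 60'; sh m.sh
```

```text
M [0.372 0.384 0.445] F [-3.3  1.4 -3.4] yaw 89.44 j6 -96.9 g 0.11165767929463612 29.48003716992389 30.8
M [-0.049  0.03  -0.016] F [ 0.2 -0.1  0.3] yaw 25.6 j6 -33.1 g 0.6897463408633695 0.0 32.3
time_s: 33.8
position: [0.5988, 0.0335, 0.1805]
tcp_rot: [[1.0, -0.006, 0.0], [-0.006, -1.0, -0.0], [0.0, 0.0, -1.0]]
force: [-0.6, 0.6, 0.6]
opening: 0.691
grasp_force: 0.0
M [-0.008  0.138  0.036] F [-0.6  0.6  0.6] yaw -90.35 j6 82.9 g 0.6908584342816392 0.0 33.8
```

```bash
python3 -m jog '0 0 20 0 0 0 60;0 0 10 0 0 0 60;0 0 0 0 0 0 0;0 0 0 0 0 0 0;0 0 0 0 0 0 0;0 0 0 0 0 0 0;0 0 0 0 0 0 0;0 0 0 0 0 0 0;0 0 0 0 0 0 0;0 0 0 0 0 0 0'; sh m.sh
```

```text
time_s: 35.05
position: [0.5988, 0.0337, 0.1507]
tcp_rot: [[1.0, -0.007, 0.0], [-0.007, -1.0, 0.0], [0.0, -0.0, -1.0]]
force: [-0.1, 1.3, 1.1]
opening: 0.109
grasp_force: 29.5
M [0.23  0.16  0.415] F [-0.1  1.3  1.1] yaw -90.42 j6 83.0 g 0.10879065933079338 29.53496522772184 35.05
```

```bash
python3 -m jog '0 0 0 0 0 -0.16 0;0 0 0 0 0 -0.16 0;0 0 0 0 0 -0.16 0;0 0 0 0 0 -0.16 0;0 0 0 0 0 -0.16 0;0 0 0 0 0 -0.16 0;0 0 0 0 0 -0.16 0;0 0 0 0 0 -0.16 0;0 0 0 0 0 -0.16 0;0 0 0 0 0 -0.16 0;0 0 0 0 0 0 0;0 0 0 0 0 0 0'>/dev/null; sh m.sh
python3 - <<'E'
from h import *
for c in("side","top"):
    d=capture(c)
    if c=="side": D=d
    for n in("brush","brush_pot","hammer","bushing"):
        print(c,n,[(np.round(r['at'],3).tolist(),round(r['conf'],2)) for r in place_of(c,n)][:4])
cv2.imwrite('pics/c7.png',cv2.resize(D['color'][90:240,220:420,::-1],(800,600),interpolation=cv2.INTER_CUBIC))
E
```

```text
M [0.9   0.533 0.064] F [-2.3  4.2  5.9] yaw 1.0 j6 -8.5 g 0.10003450376729354 29.929415888618678 36.55
side brush [([0.556, -0.376, -0.001], 0.62), ([0.606, -0.324, 0.0], 0.48), ([0.603, -0.01, 0.053], 0.47), ([0.714, -0.26, 0.002], 0.28)]
side brush_pot [([0.498, -0.274, 0.002], 0.91)]
side hammer [([0.603, -0.448, 0.005], 0.69), ([0.596, 0.017, 0.025], 0.57)]
side bushing [([0.509, 0.28, 0.029], 0.45)]
top brush [([0.606, -0.328, 0.0], 0.73), ([0.388, -0.276, 0.001], 0.6), ([0.501, -0.276, 0.004], 0.53), ([0.5, -0.277, 0.006], 0.5)]
top brush_pot [([0.5, -0.275, -0.001], 0.51)]
top hammer [([0.598, -0.451, -0.001], 0.87), ([0.5, -0.277, 0.168], 0.32)]
top bushing []
```

View pics/c7.png

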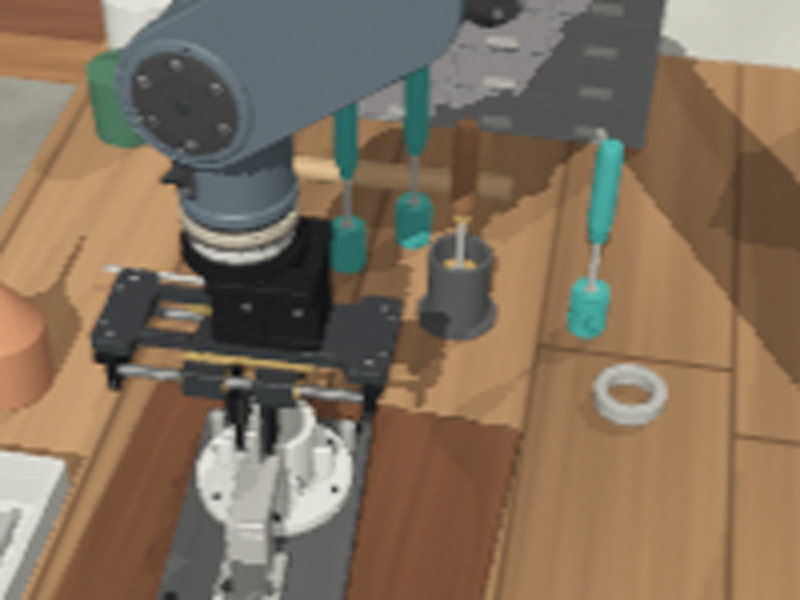

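The brush stands upright in its pot (460,280), and the spade is held between the fingers at (255,420), about 90° off its seat.

```bash
python3 -c "
from rig import *
print(hand_in())"
```

```text
the job is handed in; nothing more can be done
None
```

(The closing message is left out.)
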